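# Slide a loaded coil tray across the transfer gap onto the press bed

### The job

Push the white coil tray along its guides, across the open gap and onto the other table, until its nose bears firmly but gently (about 13 N, never more than 18 N) on the steel end stop. Keep the tray sliding on the tables and level all the way: hold its light rear end down while the heavy nose is over the gap, and do not press the rear end down into the gap afterwards. Never bear on the tray with more than 30 N, keep both coils in their compartments, leave the other loose things alone, and leave the tray seated at the stop.

Things in the scene. Friction and masses are not known exactly. Their poses are not given: they have to be found in the camera images.
- station: aluminium base plate carrying the infeed table; origin on the work surface. The tray travels along the station's -y. Infeed top: 60 mm above the origin, y = +330 to +70 mm, 150 mm wide, centred on x = 0, with two steel guide strips 10 mm high, 125 mm apart. At x = +115 to +185 mm stand a black valve block (hoses to 70 mm) and a white control box (65 mm high).
- infeed_edge (a point): middle of the infeed table's edge at the gap, on its top surface; axes as the station
- bed: the receiving table, same height, width and direction as the infeed table, 300 mm long in y; its origin is the centre of its underside, its top is 48 mm higher. Between the tables is an open gap of 104 to 112 mm. Guide strips 10 mm high, 125 mm apart, with flared mouths.
- bed_edge (a point): middle of the bed's edge at the gap, on its top surface; axes as the station
- tray: white open plastic tray, 210 mm long (y), 120 wide, 31 high, walls 3 mm; origin at the centre of its underside; nose towards -y. Two runners beneath, upturned 4 mm at the nose. About 0.7 kg with coils; centre of mass about 65 mm behind the nose: unheld, it tips into the gap. The empty rear compartment, 114 x 48 mm, takes closed fingertips to press its floor and push its front wall.
- tray_pocket (a point): centre of the rear compartment's floor, on its top surface (6 mm above the tray's underside), 77.5 mm behind the tray's origin; the compartment's front wall, 25 mm high, lies 24 mm further towards the nose, its rear wall 24 mm behind; axes as the tray
- tray_nose (a point): middle of the tray's front wall, on its outer face, 12 mm above the underside, 105 mm ahead of the tray's origin
- coil_a: toroid coil, black core with copper windings, 50 mm across, 20 mm high, about 0.25 kg, loose in the front left or right compartment of the tray; origin at the centre of its underside
- coil_b: the same, in the other front compartment
- spare_coil: the same kind of coil lying on the base plate beside the tables; leave alone
- driver: screwdriver, 150 mm, lying on the base plate beside the tables; leave alone
- stop: fixed, rigid steel end stop on the bed: plate 100 mm wide, 40 mm high, 12 mm thick, a white pneumatic cylinder behind it; origin at the foot of its face, on the bed's top; +y points out of the face, back towards the tray
- stop_face (a point): middle of the end stop's face, 12 mm above the bed's top; axes as the stop

How it is judged:
By the outcome, as a careful person would: the job done as asked, in the order asked, and still so for the second after the job is handed in, with the robot touching nothing.
It also fails if it takes over 72 s, if anything falls off the work surface, if the arm or the gripper's body presses on something with over 40 N, if the wrist force passes 120 N, or if a joint passes its speed limit or range.

### The arm

A 6-joint arm with a two-finger parallel gripper is mounted at the origin on the work surface. World frame = base frame: x ahead of the robot, y to its left, z up, the work surface at z = 0. Lengths are in m, angles in rad, forces in N, time in s.
With the tool pointing down it reaches from about 0.375 to 0.925 m from the base axis. Payload 5.7 kg.
Tool frame: the origin (TCP) lies midway between the tips of the shut fingers; the grasp point (between the pads) lies 19 mm behind it; z points along the fingers, x is the direction in which the jaws open and shut, and the axes are right-handed (so a half turn about z gives the same grasp; the last joint's range is limited). The gripper opens to 88 mm and grips with 3 to 60 N. Pads are 20 mm wide; open, the fingers measure 115 mm over their backs; the gripper's body (75 mm by 178 mm) begins 61 mm behind the grasp point.
Start: joints at [-1.398, 0.359, 1.51, -0, 1.272, -0.115], TCP at [0.17, -0.575, 0.223] pointing down, gripper open.
Joint ranges: [-2.97, 2.97], [-1.01, 2.36], [0.21, 2.38], [-0.96, 4.11], [0.2, 2.71], [-2.98, 2.98]. Speed limits (rad/s): [2.39, 2.39, 3.14, 3.14, 3.14, 3.14].

### API

Orientations are given as a unit quaternion [x, y, z, w].
In Python, from bench import move_ptp, servo_line, goto_joints, move_gripper, sleep, inverse_kinematics, capture, PlanningError, close_job, spot_in, silhouettes, current_clock, current_joint_pos, current_qvel, current_joint_torque, current_position, current_orientation, current_force, current_torque, current_finger_gap gives the robot as it stands. Calls block until the motion is done:
- move_ptp(position, orientation): joint-space move of the TCP to a pose.
- servo_line(position, orientation=None, rate=0.15, contact_N=None): straight line of the TCP; orientation=None keeps the orientation; rate is the mean speed in m/s. With contact_N (N) it stops when the force on the tool has changed by that much, and returns True; else False.
- goto_joints(angles): joint-space move.
- move_gripper(opening): finger opening in m; the grip force is fixed at half the most; returns when the fingers have stopped.
- sleep(seconds).
- inverse_kinematics(position, orientation): joint angles nearest the present ones, or None.
- capture(name): name is "scene" or "top"; returns a dict with "image" (480x640x3 uint8, blue, green, red), "range_z" (480x640 float32, m along the optical axis (not along the pixel's ray), 0 where there is no reading), "intrinsics" (3x3 intrinsics, pixels), "R" (3x3) and "t" (3): a world point X has camera coordinates R X + t. Camera axes: x right, y down, z forward; pixel columns grow to the right and rows downward; lengths in m; the calibration is good to about 2 mm. A picture is of the moment at which its call begins.
A pose or a line that the arm cannot do raises PlanningError and nothing moves.
- close_job(): hands the job in, once; it reports no verdict.
Trained networks look in the newest picture that a camera, given by its name, has taken for a name from the list of things; names that differ only in an ending like _2 or _b are one class to them, and where a whole thing is asked for, a point or a joint stands for the part that bears it (a point fixed in the world has none). Each returns a list of dicts, best first, with "conf" (0 to 1); they miss things now and then, are a little off and sometimes report something else, mostly with a low value. They report only what shows in the picture. A call takes as long as a camera call.
- spot_in(camera, query): "xy" ([column, row] in pixels, amid what is visible of it).
- silhouettes(camera, query): "region" (480x640 bool, what is visible of it) and "xy" ([column, row] in pixels, amid what is visible of it).
Readings, each from a call of its own:
- current_clock(): time.
- current_joint_pos(): joint angles.
- current_qvel(): joint speeds.
- current_joint_torque(): joint torques, N m.
- current_position(): TCP position.
- current_orientation(): TCP orientation.
- current_force(): force on the tool from outside, world axes, zero at the start.
- current_torque(): the same for the moment, N m.
- current_finger_gap(): finger opening in m.
Only numpy, scipy, OpenCV 4.12 (cv2) and the standard library are available. Lean on these libraries where they do the work, as an engineer would, in place of code of your own. Each camera call takes 0.05 s, during which the arm holds its last target. There are 200 camera calls.

## Working session

There is one attempt and no reset: what is moved stays moved. The work goes in short steps, each a Python script; the robot and the scene stay as the last script left them, time stands still between calls to the robot, and variables do not carry over. Pictures are saved under pics/ and viewed, on a budget of 10 in all, crops included, one or two more only if the job needs it, and the job is handed in when it is done.

```bash
ls; mkdir -p pics; cat > h.py <<'E'
import numpy as np, cv2
from bench import *
def world(c,u,v,z):
    K,R,t=c['intrinsics'],c['R'],c['t']
    return R.T@(np.linalg.inv(K)@np.array([u,v,1.0])*z-t)
def cloud(c):
    K,R,t=c['intrinsics'],c['R'],c['t']
    v,u=np.mgrid[:480,:640]; P=np.stack([u,v,np.ones_like(u)],-1)@np.linalg.inv(K).T*c['range_z'][...,None]
    return (P-t)@R
E
python3 - <<'E'
from h import *
print(current_clock())
for n in ("scene","top"):
    c=capture(n); cv2.imwrite(f'pics/{n}0.png',c['image'])
    P=cloud(c); np.save(f'{n}0.npy',P)
    print(n,'cam',-c['R'].T@c['t'], 'fwd',c['R'][2],'right',c['R'][0])
    for q in ("tray","tray_pocket","tray_nose","stop","stop_face","bed_edge","infeed_edge","bed","station","coil_a"):
        for r in spot_in(n,q)[:2]:
            u,v=map(int,np.round(r['xy'])); print(q,round(r['conf'],2),u,v,P[v,u].round(4))
E
```

```text
pics
0.0
scene cam [0.95424757 0.29765294 0.77725921] fwd [-0.45806816 -0.3278523  -0.82624841] right [-0.58510951  0.81095012  0.00259991]
tray 0.64 439 302 [0.5468 0.2401 0.068 ]
tray_pocket 0.63 440 300 [0.5409 0.2394 0.0649]
tray_pocket 0.51 323 331 [0.6749 0.1048 0.0111]
tray_nose 0.77 440 301 [0.5434 0.2404 0.0665]
stop 0.75 226 132 [ 0.474  -0.2743  0.0912]
stop 0.32 322 328 [0.6717 0.1004 0.0113]
stop_face 0.57 223 132 [ 0.477  -0.2796  0.0906]
bed_edge 0.64 277 180 [ 0.4919 -0.1348  0.0592]
bed_edge 0.45 226 131 [ 0.4709 -0.2774  0.0898]
infeed_edge 0.78 348 308 [0.6173 0.1157 0.015 ]
bed 0.56 275 179 [ 0.4922 -0.1395  0.0592]
coil_a 0.83 413 258 [0.4982 0.1649 0.0672]
coil_a 0.64 390 282 [0.562  0.1579 0.0692]
top cam [0.46081618 0.04247038 1.09727865] fwd [ 0.09551372 -0.03266093 -0.99489215] right [-0.00324291 -0.99946648  0.03249977]
tray 0.98 187 248 [0.5428 0.2365 0.0675]
tray_pocket 0.98 182 245 [0.5481 0.2455 0.0662]
tray_nose 0.56 185 247 [0.5447 0.2404 0.0653]
stop 0.61 489 289 [ 0.4701 -0.2773  0.1058]
stop 0.21 294 217 [0.6047 0.0518 0.0104]
stop_face 0.95 485 289 [ 0.4703 -0.2758  0.0893]
bed_edge 0.74 291 214 [0.6107 0.0574 0.007 ]
infeed_edge 0.64 294 216 [0.6065 0.0518 0.0109]
infeed_edge 0.59 413 279 [ 0.4885 -0.1581  0.0581]
bed 0.62 413 280 [ 0.4867 -0.1577  0.0601]
bed 0.56 182 246 [0.5464 0.2454 0.0663]
station 0.73 184 247 [0.5446 0.242  0.066 ]
station 0.64 298 215 [0.6084 0.0444 0.0107]
coil_a 0.71 228 233 [0.5688 0.166  0.0682]
coil_a 0.56 224 265 [0.5128 0.1714 0.0753]
```

View pics/top0.png

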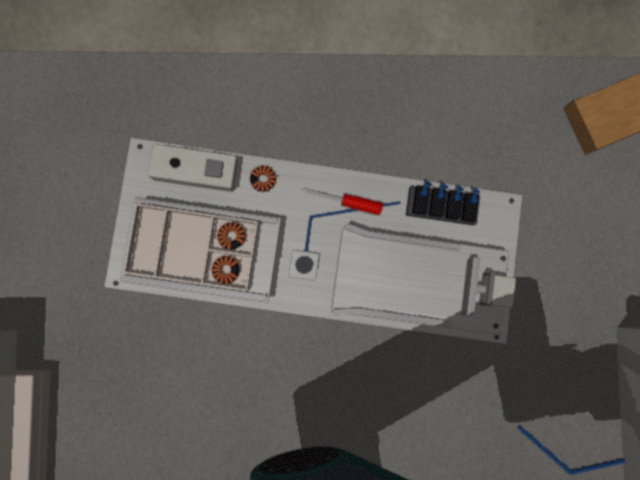

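View pics/scene0.png

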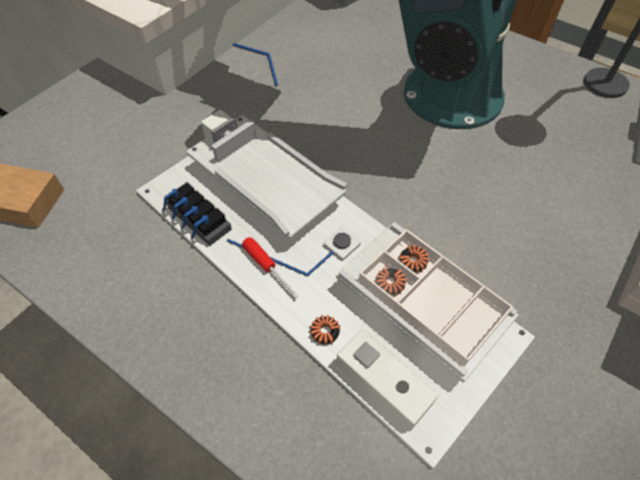

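Top view: the tray is at about (187,248), with its nose to the right and the rear compartment at about (148,241). Coils are at (232,236) and (226,269), the gap at 280–335 and the stop face at about (468,285). Next I'll fit the geometry from depth.

```bash
python3 - <<'E'
from h import *
P=np.load('top0.npy'); x,y,z=P[...,0],P[...,1],P[...,2]
def rect(m,name):
    m=cv2.morphologyEx(m.astype(np.uint8),cv2.MORPH_OPEN,np.ones((3,3)))
    n,l,s,_=cv2.connectedComponentsWithStats(m); k=1+s[1:,4].argmax(); Q=P[l==k]
    r=cv2.minAreaRect((Q[:,:2]*1000).astype(np.float32)); print(name,len(Q),r,'z',np.median(Q[:,2])); print(cv2.boxPoints(r).round(1).tolist()); return Q
reg=(x>.38)&(x<.66)
rect(reg&(y<0.02)&(z>.052)&(z<.066)&(y>-.32),'bed top')
rect(reg&(y>0.05)&(z>.052)&(z<.1)&(x<.61),'infeed all')
t=capture('top'); s=silhouettes('top','tray')[0]; print(s['conf']); rect(s['region']&(z>.05),'tray')
rect(reg&(y<-.2)&(z>.08)&(z<.12),'stop')
# height profile along travel line
d=np.array([-.14,-.99]); d/=np.linalg.norm(d); n=np.array([-d[1],d[0]])
c=np.array([.545,.24]); a=(x-c[0])*d[0]+(y-c[1])*d[1]; b=(x-c[0])*n[0]+(y-c[1])*n[1]
for off in (-.02,.02):
  print(off,[(round(k,3),round(float(np.median(z[(abs(a-k)<.002)&(abs(b-off)<.008)])),3)) for k in np.arange(-.12,.6,.006) if ((abs(a-k)<.002)&(abs(b-off)<.008)).any()])
for k in (-.08,0,.2,.3,.4): 
  print('cross',k,[(round(q,3),round(float(np.median(z[(abs(b-q)<.002)&(abs(a-k)<.008)])),3)) for q in np.arange(-.084,.085,.004) if ((abs(b-q)<.002)&(abs(a-k)<.008)).any()])
E
```

```text
bed top 11218 ((485.9514465332031, -171.61041259765625), (300.33428955078125, 150.00379943847656), 81.72752380371094) z 0.05928529872790826
[[390.1000061035156, -309.3999938964844], [538.5999755859375, -331.0], [581.7999877929688, -33.79999923706055], [433.29998779296875, -12.199999809265137]]
infeed all 12159 ((541.4744873046875, 214.315185546875), (260.2917175292969, 150.03201293945312), 81.90042114257812) z 0.06633171925240437
[[448.8999938964844, 96.0], [597.4000244140625, 74.9000015258789], [634.0999755859375, 332.6000061035156], [485.5, 353.70001220703125]]
0.6
tray 12958 ((489.95953369140625, -142.79397583007812), (358.4114685058594, 157.62681579589844), 81.79191589355469) z 0.05954328768516466
[[386.3999938964844, -308.8999938964844], [542.4000244140625, -331.3999938964844], [593.5999755859375, 23.299999237060547], [437.5, 45.79999923706055]]
stop 1566 ((469.2667541503906, -283.3490295410156), (76.06871795654297, 99.4528579711914), 81.43577575683594) z 0.10070983020814211
[[414.3999938964844, -313.6000061035156], [512.7999877929688, -328.3999938964844], [524.0999755859375, -2
[... 11633 characters left out ...]
.059), (np.float64(-0.016), 0.059), (np.float64(-0.012), 0.059), (np.float64(-0.008), 0.059), (np.float64(-0.004), 0.059), (np.float64(0.0), 0.059), (np.float64(0.004), 0.059), (np.float64(0.008), 0.059), (np.float64(0.012), 0.06), (np.float64(0.016), 0.059), (np.float64(0.02), 0.06), (np.float64(0.024), 0.059), (np.float64(0.028), 0.059), (np.float64(0.032), 0.06), (np.float64(0.036), 0.059), (np.float64(0.04), 0.059), (np.float64(0.044), 0.059), (np.float64(0.048), 0.059), (np.float64(0.052), 0.059), (np.float64(0.056), 0.058), (np.float64(0.06), 0.061), (np.float64(0.064), 0.07), (np.float64(0.068), 0.069), (np.float64(0.072), 0.067), (np.float64(0.08), 0.013), (np.float64(0.084), 0.011)]
```

```bash
cat >> h.py <<'E'
C=np.array([.5415,.2143]); A=np.deg2rad(81.82); D=-np.array([np.cos(A),np.sin(A)]); N=np.array([-D[1],D[0]])
# s: metres along travel from infeed centre. infeed edge .130, bed edge .240, stop face ~.4645
def pt(s,z,lat=0.): return np.append(C+s*D+lat*N,z)
from scipy.spatial.transform import Rotation as Ro
def quats():
    out=[]
    for sg in (1,-1):
        x=np.append(sg*N,0); zz=np.array([0,0,-1.]); out.append(Ro.from_matrix(np.stack([x,np.cross(zz,x),zz],1)).as_quat())
    return out
def F(): f=np.array(current_force()); return np.array([-(f[:2]@D), f[:2]@N, f[2]])  # push resist, lateral, up-force
def S(): p=np.array(current_position()); return (p[:2]-C)@D, (p[:2]-C)@N, p[2]
E
python3 - <<'E'
from h import *
P=np.load('top0.npy'); Q=P[(P[...,2]>.086)&(P[...,2]<.1)&(P[...,1]>.05)]
s=(Q[:,:2]-C)@D; l=(Q[:,:2]-C)@N; k=(abs(l)<.068)&(s>-.15)&(s<.13); s,l=s[k],l[k]; m=abs(l)<.045
h,e=np.histogram(s[m],np.arange(-.135,.11,.002)); print([(round(a*1000),int(b)) for a,b in zip(e,h) if b>3])
h,e=np.histogram(l,np.arange(-.07,.07,.002)); print([(round(a*1000),int(b)) for a,b in zip(e,h) if b>3])
print(current_clock(),F())
q0=np.array(current_joint_pos())
for q in quats():
    for s in (-.095,.1,.31): print(s,np.round(inverse_kinematics(pt(s,.1),q) ,2))
E
```

```text
[(-119, 7), (-117, 52), (-115, 74), (-67, 14), (-65, 62), (-63, 48), (13, 17), (15, 61), (17, 35), (27, 4), (29, 4), (31, 7), (33, 10), (35, 6), (37, 8), (39, 10), (41, 11), (43, 10), (45, 6), (47, 9), (49, 5), (51, 6), (53, 5), (55, 4), (57, 4), (59, 5), (61, 13), (63, 5), (65, 5), (67, 11), (69, 4), (71, 4), (79, 4), (89, 36), (91, 60), (93, 8)]
[(-62, 17), (-60, 143), (-58, 68), (-56, 14), (-54, 11), (-52, 9), (-50, 12), (-48, 12), (-46, 15), (-44, 19), (-42, 13), (-40, 12), (-38, 14), (-36, 11), (-34, 16), (-32, 12), (-30, 10), (-28, 10), (-26, 15), (-24, 15), (-22, 14), (-20, 14), (-18, 16), (-16, 15), (-14, 14), (-12, 15), (-10, 11), (-8, 11), (-6, 8), (-4, 13), (-2, 63), (0, 34), (2, 10), (4, 12), (6, 11), (8, 13), (10, 10), (12, 12), (14, 17), (16, 13), (18, 14), (20, 11), (22, 11), (24, 18), (26, 11), (28, 12), (30, 11), (32, 12), (34, 11), (36, 16), (38, 16), (40, 14), (42, 16), (44, 9), (46, 11), (48, 15), (50, 8), (52, 11), (54, 13), (56, 125), (58, 120)]
1.2 [-0.07314138  0.30448225 -0.60313762]
-0.095 [ 0.4   0.53  1.56 -0.    1.05  0.54]
0.1 [ 0.09  0.42  1.77 -0.    0.95  0.23]
0.31 [-0.32  0.38  1.85 -0.    0.92 -0.18]
-0.095 [ 0.4   0.53  1.56 -0.    1.05 -2.6 ]
0.1 [ 0.09  0.42  1.77 -0.    0.95 -2.91]
0.31 [-0.32  0.38  1.85 -0.    0.92  2.96]
```

```bash
cat >> h.py <<'E'
Q=quats()[0]
def Fa(n=6):
    r=[]
    for _ in range(n): r.append(F()); sleep(.01)
    return np.mean(r,0)
E
python3 - <<'E'
from h import *
move_gripper(0.0)
move_ptp(pt(-.090,.20),Q); print(current_clock(),S())
servo_line(pt(-.090,.10),rate=.15); sleep(.1); f0=Fa(10); print('f0',f0)
servo_line(pt(-.090,.078),rate=.06)
t=servo_line(pt(-.090,.060),rate=.01,contact_N=3); sleep(.1); print('floor',t,S(),Fa()-f0,current_clock())
np.save('f0.npy',f0)
c=capture('top'); cv2.imwrite('pics/top1.png',c['image'])
E
```

```text
5.8917 (np.float64(-0.08935529192396696), np.float64(0.0005132760464876922), np.float64(0.20003297778064832))
f0 [-0.10519105 -0.22392283  0.21215594]
floor True (np.float64(-0.08997833346955458), np.float64(-1.3651109256395459e-05), np.float64(0.06635565247724762)) [-0.19304031  0.02555354  5.36975571] 8.7
```

View pics/top1.png

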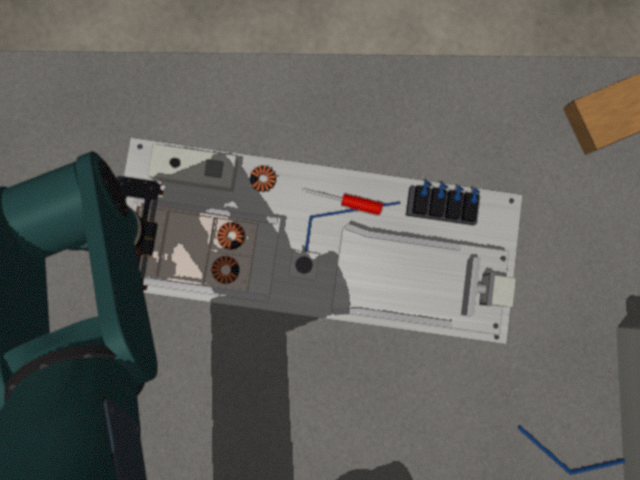

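The tray hasn't moved: coils still at (231,236) and (225,269). The fingertips are in the rear compartment and touched its floor at z = 0.0664. Next I'll find the front wall, then test pressing and pushing over a few millimetres.

```bash
python3 - <<'E'
from h import *
np.set_printoptions(precision=2,suppress=True)
f0=np.load('f0.npy')
servo_line(pt(-.090,.0685),rate=.02)
t=servo_line(pt(-.066,.0685),rate=.015,contact_N=1.5); sleep(.1); s=S(); print('wall',t,s,Fa()-f0,current_clock())
s=s[0]
for k in range(3):   # push only
    s+=.004; servo_line(pt(s,.0685),rate=.03); print(S()[0],Fa()-f0,current_clock())
z=.0668
for dz in (0,.0003,.0003,.0003,.0003):
    z-=dz; servo_line(pt(s,z),rate=.02); sleep(.05); f=Fa()-f0; print('z',z,S()[2],f)
    if f[2]>7: break
for k in range(3):
    s+=.004; servo_line(pt(s,z),rate=.03); print(S(),Fa()-f0,current_clock())
E
```

```text
wall True (np.float64(-0.07555078438932533), np.float64(-0.00045757494635952165), np.float64(0.0679099005229615)) [0.82 0.07 0.08] 10.175
-0.07140686329789712 [ 2.37  0.07 -1.46] 10.5083
-0.06711652816420362 [ 1.59  0.21 -1.24] 10.8417
-0.06314716910311298 [ 1.55  0.11 -0.84] 11.175
z 0.0668 0.06676114872973593 [-0.4   0.03 -0.2 ]
z 0.0665 0.06650468319402818 [ 0.25  0.09 -0.09]
z 0.06620000000000001 0.06640660916188312 [-0.2  -0.42  2.62]
z 0.06590000000000001 0.06637168271793704 [-0.52 -1.32  5.63]
z 0.06560000000000002 0.06631076392423083 [-1.09 -1.82  7.42]
(np.float64(-0.06077963123876261), np.float64(0.0007404699628616803), np.float64(0.0664070910003913)) [ 3.79 -0.97  5.76] 13.2583
(np.float64(-0.057062120685101504), np.float64(0.0010936358587986777), np.float64(0.06642799435445815)) [ 4.81 -0.01  5.19] 13.5917
(np.float64(-0.05301884604993517), np.float64(0.0011970872765826542), np.float64(0.06637713675014034)) [ 5.03 -0.02  5.3 ] 13.925
```

Compliance is about 10 N/mm and sliding friction is about 1.6 N unpressed. Now I'll cross the gap with the rear held down at 12–13 N.

```bash
cat > cross.py <<'E'
from h import *
np.set_printoptions(precision=1,suppress=True)
f0=np.load('f0.npy'); s=-.051; z=.0656; i=0
while s<.0995:
    s=min(s+.005,.0995); tgt=8 if s<-.03 else 12 if s<.05 else 13
    servo_line(pt(s,z),rate=.04); f=Fa(3)-f0; a=S(); i+=1
    if i%2==0: print(round(s,4),'act %.4f %.4f %.4f'%a,f,round(current_clock(),2))
    if np.linalg.norm(f)>22 or abs(f[1])>6 or f[0]>13 or abs(a[2]-.0664)>.0015: print('ABORT',s,a,f); break
    z-=np.clip((tgt-f[2])*.00006,-.0004,.0004)
np.save('sz.npy',[s,z]); print(s,z)
c=capture('scene'); cv2.imwrite('pics/s2.png',c['image'][60:420,120:600])
E
python3 cross.py
```

```text
-0.041 act -0.0425 0.0015 0.0664 [5.2 0.5 5.6] 14.54
-0.031 act -0.0328 0.0018 0.0664 [5.2 0.7 7. ] 15.14
-0.021 act -0.0232 0.0020 0.0663 [ 7.3 -0.2  9. ] 15.74
-0.011 act -0.0136 0.0021 0.0664 [ 8.4 -0.4 10.6] 16.34
-0.001 act -0.0038 0.0022 0.0663 [ 8.9 -1.3 11.6] 16.94
0.009 act 0.0063 0.0021 0.0663 [ 9.3 -1.3 12. ] 17.54
0.019 act 0.0163 0.0021 0.0663 [ 9.  -0.7 12.2] 18.14
0.029 act 0.0265 0.0021 0.0663 [ 8.8 -0.4 12. ] 18.74
0.039 act 0.0365 0.0021 0.0663 [ 9.  -1.5 12.6] 19.34
0.049 act 0.0466 0.0021 0.0663 [ 9.  -1.2 11.6] 19.94
0.059 act 0.0565 0.0021 0.0663 [ 9.5 -0.9 13.1] 20.54
0.069 act 0.0665 0.0021 0.0663 [ 9.3 -1.  13.4] 21.14
0.079 act 0.0766 0.0021 0.0663 [ 9.4 -0.8 13.2] 21.74
0.089 act 0.0874 0.0020 0.0663 [ 6.3 -0.5 12.2] 22.34
0.099 act 0.0971 0.0021 0.0663 [ 8.4 -0.4 13. ] 22.94
0.0995 0.06457771586831582
```

View pics/s2.png

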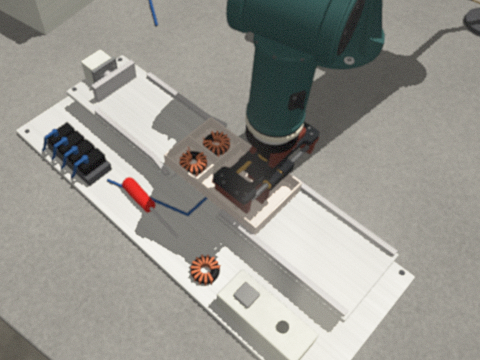

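The nose is now on the bed; the push force dipped at s≈0.085 and z stayed constant. The coils are in place at (217,143) and (193,160) in the crop. Next I'll release the hold-down and push on the wall only.

```bash
cat > push.py <<'E'
from h import *
np.set_printoptions(precision=2,suppress=True)
f0=np.load('f0.npy'); s,z=np.load('sz.npy'); L=.002
for zz in (.0652,.0658,.0664,.0672,.0690):
    s-=.0005; servo_line(pt(s,zz,L),rate=.02); print('rel %.4f %.4f %.4f'%S(),Fa(4)-f0)
sleep(.1); print(Fa()-f0)
while s<.284:
    s+=.010; servo_line(pt(s,.0690,L),rate=.05); f=Fa(3)-f0
    print(round(s,4),'%.4f %.4f %.4f'%S(),f,round(current_clock(),2))
    if np.linalg.norm(f)>9: print('ABORT'); break
np.save('sz.npy',[s,.069])
c=capture('top'); cv2.imwrite('pics/t3.png',c['image'][150:390,80:560]); c=capture('scene'); cv2.imwrite('pics/s3.png',c['image'][60:420,60:540])
E
python3 push.py
```

```text
rel 0.0972 0.0021 0.0663 [ 9.06 -3.38 12.32]
rel 0.0973 0.0021 0.0663 [ 6.4  -1.79  7.7 ]
rel 0.0974 0.0020 0.0664 [ 5.73 -0.74  3.39]
rel 0.0975 0.0018 0.0669 [ 4.31 -0.   -0.63]
rel 0.0975 0.0018 0.0690 [ 0.56  0.13 -0.22]
[ 0.67  0.36 -0.46]
0.107 0.1076 0.0020 0.0690 [-0.01  0.45 -0.02] 25.22
0.117 0.1175 0.0019 0.0690 [0.4  0.11 0.26] 25.59
0.127 0.1275 0.0019 0.0690 [ 0.25  0.77 -0.34] 25.97
0.137 0.1374 0.0020 0.0690 [-0.2   0.59 -0.46] 26.34
0.147 0.1474 0.0020 0.0690 [ 0.15 -0.05 -0.37] 26.72
0.157 0.1574 0.0020 0.0690 [-0.02  0.4  -0.29] 27.09
0.167 0.1674 0.0020 0.0690 [-0.47 -0.03 -0.54] 27.47
0.177 0.1773 0.0020 0.0690 [-0.25  0.27 -0.05] 27.84
0.187 0.1874 0.0019 0.0690 [ 0.36  0.14 -0.83] 28.22
0.197 0.1974 0.0020 0.0690 [-0.04  0.27  0.17] 28.59
0.207 0.2074 0.0020 0.0690 [ 0.8  -0.    0.26] 28.97
0.217 0.2174 0.0020 0.0690 [ 0.02  0.04 -0.17] 29.34
0.227 0.2274 0.0020 0.0690 [ 0.34  0.35 -0.03] 29.72
0.237 0.2374 0.0021 0.0690 [-0.05  0.17 -0.36] 30.09
0.247 0.2474 0.0020 0.0690 [ 0.31 -0.06  0.27] 30.47
0.257 0.2573 0.0020 0.0690 [0.35 0.44 0.03] 30.84
0.267 0.2673 0.0020 0.0690 [-0.23  0.06 -0.53] 31.22
0.277 0.2773 0.0020 0.0690 [ 0.04 -0.01 -0.14] 31.59
0.287 0.2873 0.0020 0.0690 [ 0.02  0.01 -0.33] 31.97
```

View pics/s3.png

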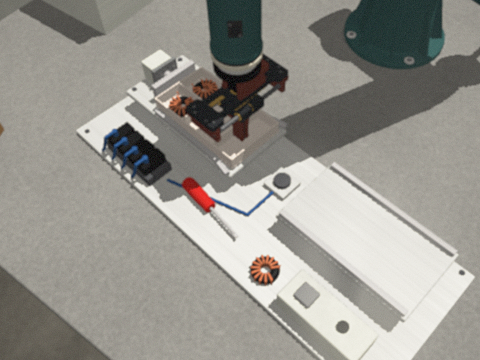

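The tray is level on the bed, both coils are in and the nose is near the stop. Now the gentle final approach.

```bash
cat > press.py <<'E'
from h import *
np.set_printoptions(precision=2,suppress=True)
f0=np.load('f0.npy'); L=.002
t=servo_line(pt(.306,.069,L),rate=.008,contact_N=5); sleep(.1); f=Fa()-f0; a=S(); print('contact',t,a,f,current_clock())
s=a[0]
if t and f[0]>1.5:
    for k in range(25):
        s+=.0003 if f[0]<11 else .00015
        servo_line(pt(s,.069,L),rate=.01); sleep(.08); f=Fa(8)-f0; print(round(s,5),'%.4f %.4f %.4f'%S(),f)
        if f[0]>13.4: break
    sleep(.4); print('hold',Fa(10)-f0,current_clock())
np.save('sz.npy',[s,.069])
E
python3 press.py
```

```text
contact True (np.float64(0.2966543839194364), np.float64(0.0011538895483485221), np.float64(0.06844283460981093)) [ 0.09  0.55 -0.19] 33.55
```

```bash
sed -i 's/^t=servo_line.*$/f=Fa()-f0; a=S(); t=True; L=a[1]; Z=a[2]/; s/^if t.*/if True:/; s/pt(s,.069,L)/pt(s,Z,L)/; s/^    for k in range(25)/    for k in range(40)/' press.py; python3 press.py
```

```text
0.2968 0.2968 0.0011 0.0684 [ 0.08 -0.01  0.06]
0.2971 0.2971 0.0011 0.0684 [ 0.16  0.28 -0.19]
0.2974 0.2972 0.0011 0.0684 [2.38 0.21 0.31]
0.2977 0.2973 0.0011 0.0684 [5.2  0.36 0.73]
0.298 0.2973 0.0011 0.0684 [6.84 0.96 0.52]
0.2983 0.2973 0.0011 0.0684 [7.84 0.63 0.6 ]
0.2986 0.2973 0.0011 0.0684 [9.63 1.35 0.55]
0.2989 0.2973 0.0011 0.0684 [10.95  1.08  0.9 ]
0.2992 0.2973 0.0011 0.0684 [12.31  1.23  0.84]
0.29935 0.2973 0.0011 0.0685 [12.74  1.78  0.92]
0.2995 0.2973 0.0011 0.0685 [13.66  1.43  1.37]
hold [13.57  1.58  1.29] 38.4833
```

```bash
python3 - <<'E'
from h import *
f0=np.load('f0.npy'); a=S(); L,Z=a[1],a[2]
servo_line(pt(.29955,Z,L),rate=.01); sleep(.5); print('press',Fa(15)-f0)
servo_line(pt(.2965,Z,L),rate=.01); servo_line(pt(.284,Z,L),rate=.03); print(Fa()-f0)
servo_line(pt(.284,.20,L),rate=.12); move_ptp(pt(.0,.25,.0),Q); sleep(.2)
print(current_clock())
c=capture('top'); cv2.imwrite('pics/t4.png',cv2.resize(c['image'][180:360,300:540],None,fx=3,fy=3))
P=cloud(c); z=P[...,2]; s=(P[...,:2]-C)@D; l=(P[...,:2]-C)@N
m=(z>.086)&(z<.097)&(abs(l)<.045)&(s>.2)&(s<.56); h,e=np.histogram(s[m],np.arange(.24,.5,.002)); print([(round(x*1000),int(y)) for x,y in zip(e,h) if y>8])
fl=lambda s0,s1: np.median(z[(abs(l)<.04)&(s>s0)&(s<s1)])
print('floor z rear',fl(.262,.298),'mid',fl(.325,.375))
c=capture('scene'); cv2.imwrite('pics/s4.png',c['image'][60:300,120:440])
E
```

```text
press [13.67279029  1.72270242  1.17005824]
[-0.12292369  0.43300867 -0.19753791]
42.9917
[(256, 64), (258, 31), (306, 33), (308, 60), (310, 12), (386, 40), (388, 63), (390, 13), (420, 9), (442, 9), (462, 67), (464, 73), (466, 49), (468, 10), (476, 10), (484, 9), (486, 9), (494, 40), (496, 31)]
floor z rear 0.0652322716812456 mid 0.06537219698666724
```

View pics/t4.png

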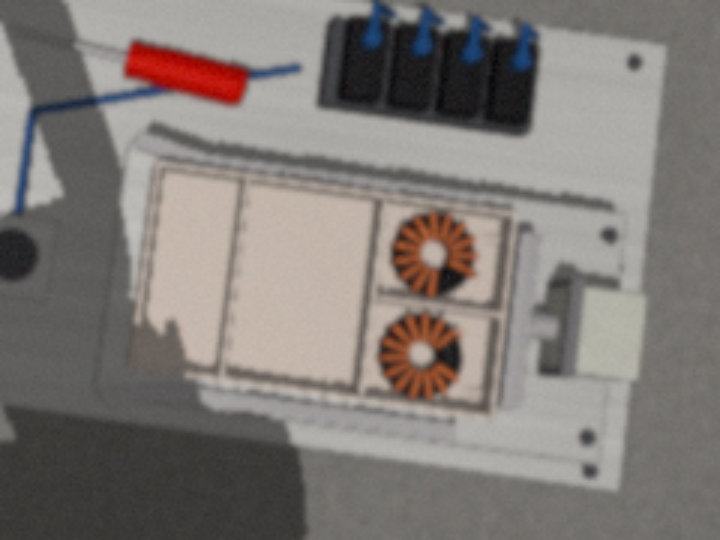

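The tray is seated against the stop plate (nose at about x=500 in the crop), level, with both coils in their compartments. The driver and valve block look untouched. Handing in.

```bash
python3 -c "
from bench import *
close_job(); print('done')"
```

```text
the job is handed in; nothing more can be done
done
```

The tray is across the gap and seated against the end stop, and I handed the job in at about 43 s of the 72 s allowed.

- **Crossing the gap:** I pushed the tray by the rear compartment's front wall and held its floor down with 12–13 N while the nose was over the gap. I let go of that hold only once the nose was about 25 mm onto the bed. The fingertip height stayed within 0.1 mm throughout. The largest load I read on the tray was about 16 N.
- **At the stop:** I then pushed on the wall alone until the nose met the rigid stop. I built the force up to 13.7 N at the tool and held it there. Less about 1.6 N of sliding friction, that is roughly 12–13.7 N on the stop.
- **Last checks:** After backing straight off and lifting away, the nose measured about 466 mm along the travel line, against about 464.5 mm for the stop face. That is within camera accuracy. The tray floor was level (65.2 mm at the rear, 65.4 mm in the middle), and both coils were in their compartments. The driver was untouched in the last picture. The spare coil was outside that view, but unmoved in the picture before it.

**Didn't go as expected:**
- The first contact probe at the stop tripped about 0.6 mm early with no lasting force, so I finished in small steps.
- The tool drifted about 2 mm sideways on the infeed table, with side forces of 3.4 N at most.

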